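# Push the instrument box down the lacquered lane

## Robot

A 7-joint arm with a two-finger parallel gripper is mounted at the origin on the work surface. World frame = base frame: x ahead of the robot, y to its left, z up, the work surface at z = 0. Lengths are in m, angles in rad, forces in N, time in s.
With the tool pointing down it reaches from about 0.4 to 0.85 m from the base axis. Payload 10.4 kg.
Tool frame: the origin (TCP) lies midway between the tips of the shut fingers; the grasp point (between the pads) lies hold_point_z behind it (hold_point_z is the distance from the TCP to the grasp point, in m); z points along the fingers, y is the line along which they close (so a half turn about z gives the same grasp; the last joint's range is limited). The gripper opens to 87 mm and grips with 3 to 60 N. Pads are 19 mm wide; open, the fingers measure 117 mm over their backs; the gripper's body (75 mm by 190 mm) begins 51 mm behind the grasp point.
Start: joints at [1.106, 0.332, -0.065, 1.46, 0.022, 1.35, -0.088], TCP at [0.267, -0.565, 0.223] pointing down, gripper open.
Joint ranges: [-2.6, 2.6], [-0.5, 2.12], [-1.47, 1.34], [0.16, 2.42], [-1.27, 4.41], [0.06, 2.06], [-2.6, 2.6]. Speed limits (rad/s): [2.22, 2.22, 2.79, 2.79, 3.14, 3.14, 3.14].

## Interface

Orientations are given as a unit quaternion [x, y, z, w].
In Python, from bench import * gives the robot as it stands. The module is installed in compiled form; this text tells all that it offers.
- The arm moves only by the tool drive_tool, never from a script. Its argument "increments" is a list of rows, each a list of 6 numbers: the shift along the tool's x, y, z scaled (see below), then the turn, a rotation vector about the tool's x, y, z scaled (see below). In form: [[dx, dy, dz, rx, ry, rz], ...]. A call has exactly 5 rows; each row is the pose to reach, as a shift and turn from the pose commanded when the call began, along the tool's axes at that moment; what a row does not reach only later rows make up. The controller multiplies each number of a shift by 300 mm and each number of a turn by pi/4 rad. A row lasts 1/12 s, in which the tool goes at most 41.7 mm and 7.16 degrees, less where a joint would pass 70% of its speed; a pose out of reach is approached as far as the arm can. A call with a number of a shift or a turn outside -1 to 1 is refused whole. A call with a gripper value outside its range is refused whole. "claw" is the closure, from 0 (fully open) to 1 (shut), set as the call begins (left out, the last holds). The fingers move at their own pace and stop on an object; "force" is the grip in N (left out, the last holds). Time passes only in rows, so rows that repeat a pose let the fingers close, or fill a call up. It gives the time, the measured TCP pose, the force, the opening and the grip force at its end, in the units of the state.
- read_state(): the state, without advancing time (a new reading comes with each control period).
- camera(name): name is "side" or "top"; returns the picture (400x640x3 uint8, blue, green, red); there is no depth.
- get_calibration(name): a dict with "K" (3x3 intrinsics, pixels), "k1" (the pictures are not rectified: a ray, as slopes to the right and down, at radius r is drawn at 1 + k1 r^2 times it, then the intrinsics apply), "position" and "rotation" of the camera in the world. Camera axes: x right, y down, z forward; pixel columns grow to the right and rows downward; lengths in m; the calibration is good to about 2 mm. A picture is of the moment at which its call begins. get_calibration takes no time and is no camera call.
- close_job(): hands the job in; it is judged then, once.
The state is a dict: "time": time; "joint_positions": joint angles; "joint_vel": joint speeds; "joint_torque": joint torques, N m; "ee_pos": TCP position; "eef_rot": TCP orientation; "ft_force": force on the tool from outside, world axes, zero at the start; "torque": the same for the moment, N m; "width": finger opening in m; "grip_force": force on a finger pad.
Only numpy, scipy, OpenCV 4.12 (cv2) and the standard library are available. Lean on these libraries where they do the work, as an engineer would, in place of code of your own. Each camera call takes 0.05 s, during which the arm holds its last target. There are 200 camera calls.

## Task

Using only the outside of the fingers, push the big grey box in front of the jig (straightening it first where it stands askew) down the lane between the two wooden rails until its front face rests squarely against the steel end stop, then back away from it. The rails are freshly lacquered: neither the box nor the robot may touch either rail. Do not grip, lift or tip the box, and leave everything else lying where it is.

Things in the scene. Friction and masses are not known exactly. Their poses are not given: they have to be found in the camera images.
- case: the box to push: closed light-grey painted metal instrument box, 90 mm long (its x) x 100 mm wide (y) x 80 mm high, 0.4 to 0.85 kg, too big to grip. Origin: centre of its underside, z up. Starts loose on the jig board before the lane, its x roughly down the lane (up to 0.18 rad off), up to 18 mm off the middle line, its front 20 to 45 mm short of the rails. Slides with dry friction, stays where left
- jig: fixed jig: grey board 340 (x) x 190 (y) x 8 mm thick on the table, with two rails and an end stop. Origin: centre of the board's underside; x points down the lane from mouth to stop, y left, z up. In this frame: bare board from x = -170 to -20 mm, rails from -20 to 150 mm, near face of the stop at 150 mm (the box is home with its origin at x = 105 mm, y = 0)
- rail_left: left guide rail, freshly lacquered brown wood, 170 mm long, 16 mm wide, 18 mm high, on the board (top 26 mm above the table). Origin: centre of its underside. Inner face 60 mm left of the lane's middle line: the lane is 120 mm wide, a centred box has 10 mm free on each side
- rail_right: right guide rail, mirror image of the left one, inner face 60 mm right of the middle line
- lane_mouth (a point): middle of the lane's mouth, on the board's surface (8 mm above the table), level with the near ends of the rails
- lane_end (a point): middle of the near face of the end stop, on the board's surface. The stop is a rigid, fixed steel block 110 mm wide, its top 38 mm above the table
- small_case: bystander: small light-grey sheet-metal box, 50 x 50 x 40 mm high, loose on the table left of the lane. Origin: on its underside
- screw_cup: bystander: open aluminium cup, 64 mm across, 60 mm high, right of the lane's far part. Origin: on its underside
- file: bystander: flat file lying along the lane, 265 mm long, 20 mm high, black and orange handle, well left of the lane. Origin: on its underside
- bracket: bystander: steel angle bracket, foot 60 x 40 mm, one leg 50 mm high, right of the lane. Origin: on its underside
- marker: bystander: white marker pen with black cap lying on the table, 123 mm long, 16 mm high, well right of the lane. Origin: on its underside
- jar: bystander: white screw-top jar, 60 mm across, 85 mm high, left of the lane's far part. Origin: on its underside
Not all that is in view belongs to the job. What is shaped like the case but red or turquoise is not meant.

How it is judged:
By the outcome, as a careful person would: the job done as asked, in the order asked, and still so for the second after the job is handed in, with the robot touching nothing.
It also fails if it takes over 72 s, if anything falls off the work surface, if the arm or the gripper's body presses on something with over 40 N, if the wrist force passes 120 N, or if a joint passes its speed limit or range.

## Working session

There is one attempt and no reset: what is moved stays moved. The work goes in short steps, Python scripts to look and compute and a tool call to move; the robot and the scene stay as the last step left them, time stands still between calls to the robot, and variables do not carry over. Pictures are saved under pics/ and viewed, at most 10 in all, crops included, and the job is handed in when it is done.

Besides the shell and the picture viewer there is one more tool, called after "Emit:" as a command line: name --pt "numbers of a row" for each row, then --argument value for the rest. drive_tool: Moves the arm, as the interface text tells. Its arguments: {"type":"object","properties":{"increments":{"type":"array","items":{"type":"array","items":{"type":"number"}}},"claw":{"type":"number"},"force":{"type":"number"}},"required":["increments"]}

```bash
mkdir -p pics; python3 - <<'E'
from bench import *
import cv2
for n in("side","top"):
    cv2.imwrite(f"pics/{n}0.png",camera(n)); c=get_calibration(n); print(n,c)
s=read_state(); print(s)
E
```

```text
side {'K': array([[373.75400044,   0.        , 319.15986929],
       [  0.        , 373.75400044, 205.40238848],
       [  0.        ,   0.        ,   1.        ]]), 'k1': 0.028160229582104776, 'position': array([ 0.48741651, -0.66408746,  0.70553752]), 'rotation': array([ 0.92837134, -0.03106158,  0.01622284, -0.36999818])}
top {'K': array([[491.43332642,   0.        , 320.76181639],
       [  0.        , 491.43332642, 203.89924479],
       [  0.        ,   0.        ,   1.        ]]), 'k1': 0.007424128895943991, 'position': array([ 0.24684897, -0.04997138,  1.30549768]), 'rotation': array([-0.689561  ,  0.71491897, -0.08252064,  0.08115939])}
{'time': 0.1, 'joint_positions': array([ 1.10642492,  0.33276025, -0.06469644,  1.46085796,  0.02161404,
        1.34991283, -0.08851031]), 'joint_vel': array([ 1.20523747e-03, -3.37294121e-04,  6.91483495e-04, -1.78260922e-03,
       -5.66767401e-04, -4.51993563e-04,  7.74203862e-05]), 'joint_torque': array([ 1.96819899e-03, -6.24545717e+01,  2.49633315e-02, -3.90714204e+01,
       -6.13710308e-02,  3.67160852e-02,  3.76390247e-06]), 'ee_pos': array([ 0.26705383, -0.5646855 ,  0.22186344]), 'eef_rot': array([ 9.75702645e-01,  2.19098067e-01, -1.71366095e-04, -5.97154741e-04]), 'ft_force': array([-0.52286917,  0.06461316,  0.89172111]), 'torque': array([ 0.03707748, -0.00968979,  0.03796365]), 'grip_force': 0.0, 'width': 0.08702603281384702}
```

View pics/top0.png

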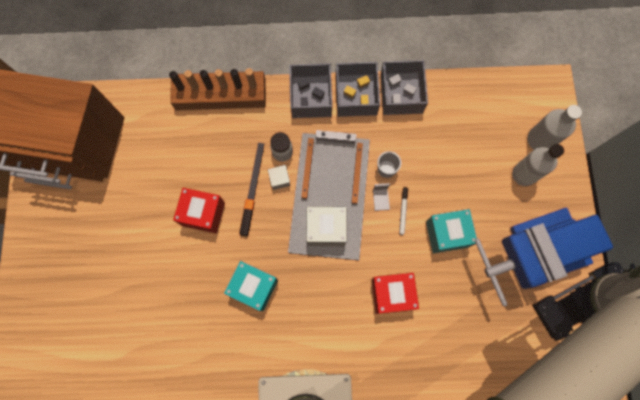

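View pics/side0.png

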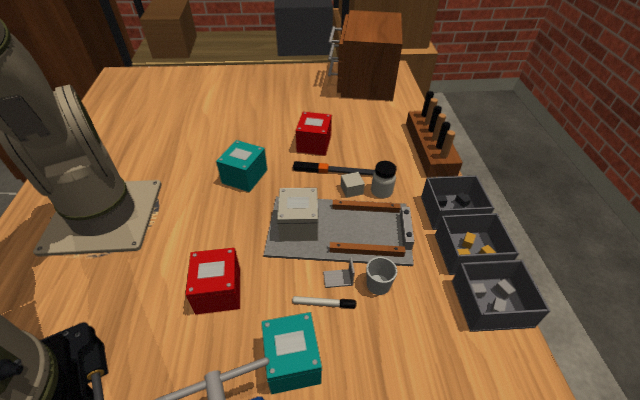

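The top view shows the case lid around (327,225), the board corners at about (306,134), (369,139), (359,259), (290,252), the rails at x≈307 and x≈357, and the stop at (336,137). The side view shows the case lid at (298,205) and the rails at (365,205) and (365,249).

```bash
cat > h.py <<'E'
from bench import *
import cv2, numpy as np
from scipy.spatial.transform import Rotation as R
def cast(n,uv,z):
    c=get_calibration(n); d=np.array([c['k1'],0,0,0,0.])
    p=cv2.undistortPoints(np.float64(uv).reshape(-1,1,2),c['K'],d).reshape(-1,2)
    r=np.c_[p,np.ones(len(p))]@R.from_quat(c['rotation']).as_matrix().T
    o=np.array(c['position']); return (o+r*((z-o[2])/r[:,2])[:,None])[:,:2]
def blobs(m,amin):
    cs,_=cv2.findContours(m.astype(np.uint8),cv2.RETR_EXTERNAL,cv2.CHAIN_APPROX_NONE)
    return [c for c in cs if cv2.contourArea(c)>amin]
def rect(n,c,z):
    w=cast(n,c.reshape(-1,2),z); (cx,cy),(a,b),t=cv2.minAreaRect(np.float32(w*1000))
    if a<b: a,b,t=b,a,t+90
    t=(t+90)%180-90
    return np.round([cx,cy,a,b,t],1)
E
cat > m.py <<'E'
from h import *
import sys
for n,box in(("top",(280,125,385,265)),("side",(260,180,420,265))):
    im=camera(n); cv2.imwrite(f"pics/{n}_{sys.argv[1]}.png",im)
    x0,y0,x1,y1=box; M=np.zeros(im.shape[:2],bool); M[y0:y1,x0:x1]=1
    h=cv2.cvtColor(im,cv2.COLOR_BGR2HSV).astype(int)
    S,V=h[...,1],h[...,2]
    print(n,"px case/board/rail/table",[h[y,x].tolist() for x,y in ((315,235),(330,180),(307,165),(400,250),(318,215))])
    for nm,m,z,a in(("lid",(S<60)&(V>170),.088,150),("rail",(S>90)&(V<150),.026,60),("board",(S<70),.008,3000)):
        for c in blobs(M&m,a): print(nm,rect(n,c,z),cv2.boundingRect(c))
E
python3 m.py a; python3 - <<'E'
import cv2
a=cv2.imread('pics/top0.png')[120:270,275:400]
cv2.imwrite('pics/c0.png',cv2.resize(a,None,fx=4,fy=4,interpolation=cv2.INTER_CUBIC))
E
```

```text
top px case/board/rail/table [[21, 32, 224], [15, 25, 161], [11, 169, 175], [15, 141, 219], [22, 30, 221]]
lid [484.5 -68.6 101.6  92.1  87.3] (306, 205, 41, 37)
board [586.  -83.9 351.5 187.2  -8.1] (289, 130, 80, 130)
side px case/board/rail/table [[21, 56, 64], [15, 152, 193], [135, 36, 14], [13, 188, 133], [17, 33, 108]]
lid [483.4 -67.8  95.4  85.5  86.4] (278, 188, 39, 31)
rail [ 635.4 -163.5  171.6   29.7   -8.1] (329, 242, 77, 15)
rail [654.5 -29.7 170.9  34.4  -8.1] (332, 200, 69, 13)
rail [682.5  20.4  59.3  49.3 -20.1] (361, 184, 24, 15)
board [586.6 -68.6 350.1 234.8 -10.3] (264, 188, 150, 77)
```

View pics/c0.png

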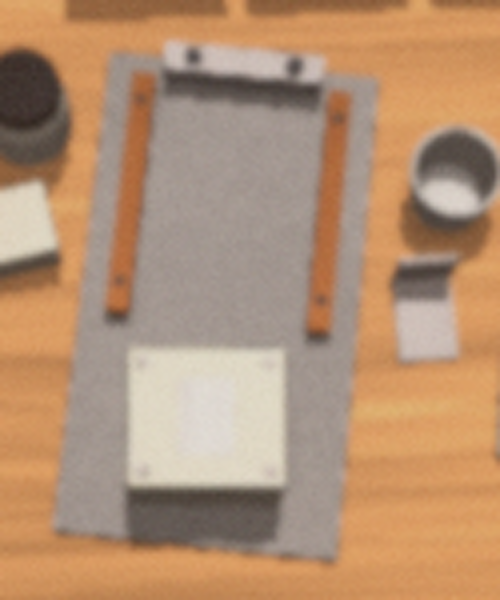

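The crop shows the case slightly counter-clockwise relative to the lane: lid at crop (128–285, 348–488), rails running crop (145,73)→(117,318) and (340,93)→(318,336).

```bash
cat > lane.py <<'E'
from h import *
im=camera("top"); S=cv2.cvtColor(im,cv2.COLOR_BGR2HSV)[...,1]
M=np.zeros(S.shape,np.uint8); cv2.fillPoly(M,[np.int32([[305,136],[366,141],[356,256],[293,250]])],1)
for c in blobs((S>95)&(M>0),60): print("rail",rect("top",c,.026),cv2.boundingRect(c))
im=camera("side"); h=cv2.cvtColor(im,cv2.COLOR_BGR2HSV)
# lane line from crop corners
k=lambda p:np.array(p)/4+[275,120]
L=cast("top",k([[135,73],[156,73],[128,318],[106,315]]),.026); Q=cast("top",k([[329,92],[351,94],[329,336],[306,334]]),.026)
print(L.round(4),Q.round(4)); 
far=(L[:2].mean(0)+Q[:2].mean(0))/2; near=(L[2:].mean(0)+Q[2:].mean(0))/2
d=far-near; print(near,far,np.linalg.norm(d),np.degrees(np.arctan2(d[1],d[0])))
print("lid",cast("top",k([[128,348],[285,348],[285,488],[128,488]]),.088).round(4))
print("stop top",cast("top",k([[163,73],[324,84]]),.038).round(4))
E
python3 lane.py
```

```text
rail [ 632.9 -159.   171.5   16.3   -8.1] (352, 143, 11, 61)
rail [652.1 -24.9 172.3  16.9  -8.1] (301, 138, 13, 61)
[[ 0.7365 -0.0315]
 [ 0.7359 -0.046 ]
 [ 0.5625 -0.0215]
 [ 0.5651 -0.0068]] [[ 0.7177 -0.1646]
 [ 0.7157 -0.1796]
 [ 0.5452 -0.1555]
 [ 0.5471 -0.1402]]
[ 0.55498784 -0.08098637] [ 0.7264278  -0.10540858] 0.17317073719274448 -8.107432832934057
lid [[ 0.5276 -0.0223]
 [ 0.5239 -0.122 ]
 [ 0.4343 -0.1177]
 [ 0.4378 -0.0197]]
stop top [[ 0.7312 -0.0508]
 [ 0.7192 -0.1604]]
```

```bash
python3 - <<'E'
from h import *
import bench
print(getattr(bench,'hold_point_z',None),[x for x in dir(bench) if x[0]!='_'])
for z in(0,.1,.2,.3): print(z,cast("top",[[497,269]],z).round(3),cast("side",[[213,382]],z).round(3))
print(cast("top",[[375,275],[417,275],[417,312],[375,312]],.08).round(3))
s=read_state(); T=R.from_quat(s['eef_rot'])
print(T.as_matrix().round(3))
print(T.inv().apply(np.array([.41,-.059,.24])-s['ee_pos'])/.3)
yaw=np.radians(-8.1); G=R.from_matrix(np.array([[np.cos(yaw),np.sin(yaw),0],[np.sin(yaw),-np.cos(yaw),0],[0,0,-1]]))
print((T.inv()*G).as_rotvec()/(np.pi/4))
E
```

```text
0.0187 ['PlanningError', 'camera', 'close_job', 'get_calibration', 'hold_point_z', 'read_state']
0 [[ 0.362 -0.517]] [[ 0.32  -0.418]]
0.1 [[ 0.353 -0.481]] [[ 0.344 -0.453]]
0.2 [[ 0.344 -0.446]] [[ 0.367 -0.488]]
0.3 [[ 0.335 -0.41 ]] [[ 0.391 -0.523]]
[[ 0.351 -0.185]
 [ 0.347 -0.289]
 [ 0.258 -0.282]
 [ 0.261 -0.18 ]]
[[ 0.904  0.428 -0.   ]
 [ 0.428 -0.904  0.   ]
 [-0.    -0.    -1.   ]]
[ 1.15142579 -1.32091063 -0.05850469]
[-4.37804526e-04  1.75290273e-04  7.42508024e-01]
```

Emit:
drive_tool --pt "0 0 -0.12 0 0 0" --pt "0.04 -0.05 -0.2 0 0 0" --pt "0.12 -0.14 -0.2 0 0 0" --pt "0.2 -0.23 -0.2 0 0 0" --pt "0.28 -0.32 -0.2 0 0 0" --claw 0.35

```text
time: 0.72
ee_pos: [0.3024, -0.441, 0.2828]
eef_rot: [0.976, 0.219, 0.0, 0.0]
ft_force: [0.6, -0.1, 0.1]
width: 0.0621
grip_force: 0.0
```

Emit:
drive_tool --pt "0.08 -0.09 0 0 0 0" --pt "0.16 -0.18 0 0 0 0" --pt "0.24 -0.28 0 0 0 0" --pt "0.32 -0.37 0 0 0 0" --pt "0.4 -0.46 0 0 0 0"

```text
time: 1.13
ee_pos: [0.3517, -0.2644, 0.2827]
eef_rot: [0.976, 0.219, 0.0, 0.0]
ft_force: [1.1, -0.1, -0.3]
width: 0.0564
grip_force: 0.0
```

Emit:
drive_tool --pt "0.08 -0.09 0 0 0 0" --pt "0.16 -0.18 0 0 0 0" --pt "0.24 -0.28 0 0 0 0" --pt "0.32 -0.37 0 0 0 0" --pt "0.4 -0.46 0 0 0 0"

```text
time: 1.55
ee_pos: [0.4011, -0.0883, 0.2828]
eef_rot: [0.976, 0.219, 0.0, 0.0]
ft_force: [1.3, -0.6, -0.6]
width: 0.0566
grip_force: 0.0
```

Emit:
drive_tool --pt "0 0 0 0 0 0.15" --pt "0 0 0 0 0 0.3" --pt "0 0 0 0 0 0.45" --pt "0 0 0 0 0 0.6" --pt "0 0 0 0 0 0.743"

```text
time: 1.97
ee_pos: [0.4011, -0.0901, 0.2826]
eef_rot: [0.997, -0.074, 0.0, 0.0]
ft_force: [-0.6, -0.1, -0.6]
width: 0.0567
grip_force: 0.0
```

Emit:
drive_tool --pt "0.014 -0.107 0 0 0 0" --pt "0.014 -0.107 0.13 0 0 0" --pt "0.014 -0.107 0.26 0 0 0" --pt "0.014 -0.107 0.39 0 0 0" --pt "0.014 -0.107 0.5 0 0 0"

```text
time: 2.38
ee_pos: [0.409, -0.0588, 0.1305]
eef_rot: [0.998, -0.071, -0.0, 0.0]
ft_force: [0.2, -0.3, 0.1]
width: 0.0568
grip_force: 0.0
```

```bash
python3 - <<'E'
from h import *
s=read_state(); print(s['ee_pos'],R.from_quat(s['eef_rot']).as_matrix().round(4)[:,0])
cv2.imwrite("pics/s1.png",camera("side"))
E
```

```text
[ 0.40904277 -0.05883333  0.13051467] [ 9.900e-01 -1.409e-01 -1.000e-04]
```

View pics/s1.png

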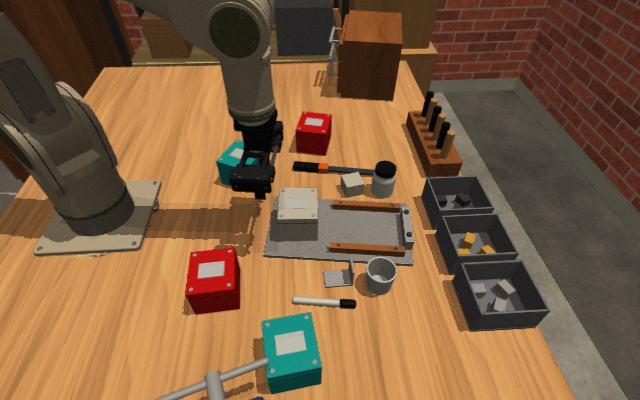

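The side view shows the gripper at (255,170), behind the case at (298,205), with free space to descend.

Emit:
drive_tool --pt "0 0 0.1 0 0 0" --pt "0 0 0.2 0 0 0" --pt "0 0 0.27 0 0 0" --pt "0 0 0.315 0 0 0" --pt "0 0 0.315 0 0 0"

```text
time: 2.85
ee_pos: [0.4085, -0.0589, 0.0367]
eef_rot: [0.997, -0.071, -0.002, -0.0]
ft_force: [-0.0, 0.0, 0.5]
width: 0.0567
grip_force: 0.0
```

Emit:
drive_tool --pt "0.01 0 0 0 0 0" --pt "0.02 0 0 0 0 0" --pt "0.03 0 0 0 0 0" --pt "0.04 0 0 0 0 0" --pt "0.05 0 0 0 0 0"

```text
time: 3.27
ee_pos: [0.4252, -0.0612, 0.0388]
eef_rot: [0.997, -0.071, 0.0, 0.0]
ft_force: [-3.9, 3.4, 2.1]
width: 0.0568
grip_force: 2.2
```

Emit:
drive_tool --pt "0.01 0 0 0 0 0" --pt "0.02 0 0 0 0 0" --pt "0.03 0 0 0 0 0" --pt "0.04 0 0 0 0 0" --pt "0.05 0 0 0 0 0"

```text
time: 3.68
ee_pos: [0.4394, -0.0632, 0.038]
eef_rot: [0.997, -0.071, -0.0, 0.0]
ft_force: [-7.0, 0.9, 5.8]
width: 0.0566
grip_force: 3.6
```

```bash
python3 m.py b | grep lid
```

```text
lid [504.4 -74.1  97.6  70.2  84.6] (290, 189, 33, 32)
```

```bash
python3 - <<'E'
import cv2
a=cv2.imread('pics/side_b.png')[140:270,200:360]
cv2.imwrite('pics/c1.png',cv2.resize(a,None,fx=4,fy=4,interpolation=cv2.INTER_CUBIC))
E
```

```text
(no output)
```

View pics/c1.png

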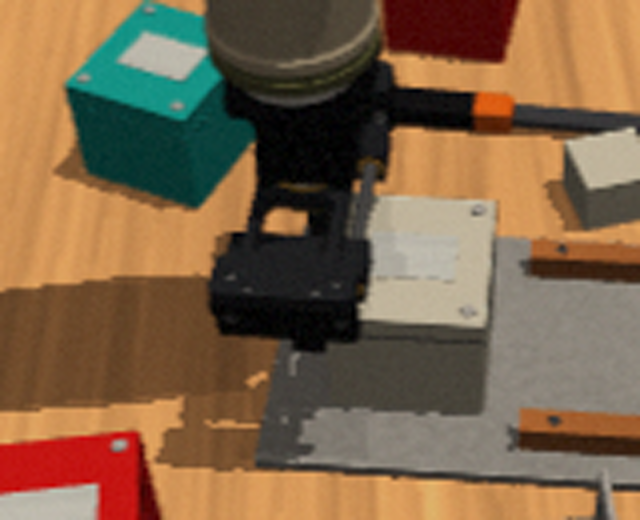

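The case sits flat on the board. Its lid front edge runs from crop (497,200) to (490,328), and the gripper is behind it clear of the rails.

Emit:
drive_tool --pt "0.01 0 0 0 0 0" --pt "0.02 0 0 0 0 0" --pt "0.03 0 0 0 0 0" --pt "0.04 0 0 0 0 0" --pt "0.045 0 0 0 0 0"

```text
time: 4.2
ee_pos: [0.4532, -0.0654, 0.0379]
eef_rot: [0.997, -0.071, 0.0, 0.0]
ft_force: [-2.0, 0.9, -0.2]
width: 0.0564
grip_force: 1.3
```

Emit:
drive_tool --pt "-0.04 0 0 0 0 0" --pt "-0.09 0 0 0 0 0" --pt "-0.14 0 0 0 0 0" --pt "-0.17 0 0 0 0 0" --pt "-0.17 0 0 0 0 0"

```text
time: 4.62
ee_pos: [0.4016, -0.0582, 0.0381]
eef_rot: [0.997, -0.071, 0.0, 0.001]
ft_force: [0.4, -0.0, -0.2]
width: 0.0564
grip_force: 0.0
```

```bash
cat > q.py <<'E'
from h import *
import sys
u=np.array([.99002,-.1409]); n=np.array([.1409,.99002]); O=np.array([578.1,-82.8])
for nm,B in(("top",(280,125,385,265)),("side",(255,175,420,265))):
    im=camera(nm); cv2.imwrite(f"pics/{nm}_{sys.argv[1]}.png",im); h=cv2.cvtColor(im,cv2.COLOR_BGR2HSV)
    m=(h[...,1]<60)&(h[...,2]>170); M=m*0; M[B[1]:B[3],B[0]:B[2]]=1
    for c in blobs(m&(M>0),300):
        r=rect(nm,c,.088); d=r[:2]-O; w=cast(nm,c.reshape(-1,2),.088)*1000-O; a=w@u;b=w@n
        print(nm,"jig",(d@u).round(1),(d@n).round(1),"rel yaw",((r[4]+8.1+45)%90-45).round(1),"size",r[2:4],"ext x",a.min().round(1),a.max().round(1),"y",b.min().round(1),b.max().round(1))
print(read_state()['ee_pos'],read_state()['ft_force'].round(1))
E
python3 q.py c
```

```text
top jig -46.8 -2.8 rel yaw 0.1 size [103.4  47.6] ext x -70.7 -22.9 y -54.5 48.9
side jig -70.6 -2.2 rel yaw 0.0 size [97.1 88.6] ext x -114.9 -26.3 y -50.8 46.4
[ 0.40335069 -0.05828947  0.03850423] [-0.4  0.2  0.2]
```

Emit:
drive_tool --pt "0.03 0 0 0 0 0" --pt "0.06 0 0 0 0 0" --pt "0.09 0 0 0 0 0" --pt "0.12 0 0 0 0 0" --pt "0.13 0 0 0 0 0"

```text
time: 5.13
ee_pos: [0.443, -0.0635, 0.038]
eef_rot: [0.997, -0.071, 0.0, -0.0]
ft_force: [-0.4, -0.4, -0.2]
width: 0.0565
grip_force: 0.0
```

Emit:
drive_tool --pt "0.013 0 0 0 0 0" --pt "0.026 0 0 0 0 0" --pt "0.04 0 0 0 0 0" --pt "0.06 0 0 0 0 0" --pt "0.08 0 0 0 0 0"

```text
time: 5.55
ee_pos: [0.4638, -0.0669, 0.0378]
eef_rot: [0.997, -0.071, -0.001, 0.0]
ft_force: [-6.1, 1.4, 5.7]
width: 0.0563
grip_force: 3.4
```

Emit:
drive_tool --pt "0.02 0 0 0 0 0" --pt "0.04 0 0 0 0 0" --pt "0.06 0 0 0 0 0" --pt "0.08 0 0 0 0 0" --pt "0.1 0 0 0 0 0"

```text
time: 5.97
ee_pos: [0.4936, -0.0711, 0.0379]
eef_rot: [0.997, -0.071, -0.001, 0.0]
ft_force: [-7.7, 0.5, 4.5]
width: 0.0565
grip_force: 3.6
```

```bash
python3 q.py d
```

```text
side jig -17.4 -2.1 rel yaw 1.3 size [98.1 66.1] ext x -51.5 16.7 y -50.8 46.4
[ 0.49472166 -0.07115827  0.03792045] [ 0.2 -0.9 -0. ]
```

Emit:
drive_tool --pt "-0.03 0 0 0 0 0" --pt "-0.05 0 0 0 0 0" --pt "-0.05 0 0.007 0 0.045 0" --pt "-0.05 0 0.014 0 0.09 0" --pt "-0.05 0 0.014 0 0.09 0"

```text
time: 6.48
ee_pos: [0.4777, -0.069, 0.0334]
eef_rot: [0.997, -0.071, 0.035, 0.003]
ft_force: [0.1, -0.1, -0.1]
width: 0.0563
grip_force: 0.0
```

Emit:
drive_tool --pt "0.01 0 0.0007 0 0 0" --pt "0.025 0 0.0018 0 0 0" --pt "0.04 0 0.0028 0 0 0" --pt "0.055 0 0.0039 0 0 0" --pt "0.07 0 0.005 0 0 0"

```text
time: 6.9
ee_pos: [0.5, -0.0718, 0.0335]
eef_rot: [0.997, -0.071, 0.034, 0.002]
ft_force: [-8.2, 0.8, 6.3]
width: 0.0564
grip_force: 3.9
```

Emit:
drive_tool --pt "0.02 0 0.0014 0 0 0" --pt "0.04 0 0.0028 0 0 0" --pt "0.06 0 0.0042 0 0 0" --pt "0.08 0 0.0056 0 0 0" --pt "0.1 0 0.007 0 0 0"

```text
time: 7.32
ee_pos: [0.5296, -0.076, 0.0334]
eef_rot: [0.997, -0.071, 0.034, 0.002]
ft_force: [-7.7, 0.7, 6.3]
width: 0.0567
grip_force: 3.8
```

```bash
python3 q.py e
```

```text
side jig 16.4 -2.1 rel yaw 1.9 size [98.4 70.1] ext x -19.4 51.8 y -50.8 46.5
[ 0.53078986 -0.07611361  0.03353105] [-0.5 -0.7 -0.6]
```

Emit:
drive_tool --pt "0.02 0 0.0014 0 0 0" --pt "0.04 0 0.0028 0 0 0" --pt "0.06 0 0.0042 0 0 0" --pt "0.08 0 0.0056 0 0 0" --pt "0.1 0 0.007 0 0 0"

```text
time: 7.83
ee_pos: [0.5603, -0.0805, 0.0336]
eef_rot: [0.997, -0.071, 0.035, 0.002]
ft_force: [-2.9, 0.4, -1.3]
width: 0.0569
grip_force: 1.1
```

Emit:
drive_tool --pt "0.02 0 0.0014 0 0 0" --pt "0.04 0 0.0028 0 0 0" --pt "0.06 0 0.0042 0 0 0" --pt "0.08 0 0.0056 0 0 0" --pt "0.1 0 0.007 0 0 0"

```text
time: 8.25
ee_pos: [0.5903, -0.0848, 0.0338]
eef_rot: [0.997, -0.071, 0.035, 0.003]
ft_force: [-2.4, 0.2, -1.3]
width: 0.0567
grip_force: 1.0
```

```bash
python3 q.py f;python3 - <<'E'
import cv2
a=cv2.imread('pics/side_f.png')[130:290,270:440]
cv2.imwrite('pics/c2.png',cv2.resize(a,None,fx=3.5,fy=3.5,interpolation=cv2.INTER_CUBIC))
E
```

```text
side jig 79.5 -2.2 rel yaw -0.1 size [96.9 68.8] ext x 45.1 113.9 y -50.7 46.3
[ 0.59117634 -0.08481842  0.03424325] [ 0.9 -0.4 -0.1]
```

View pics/c2.png

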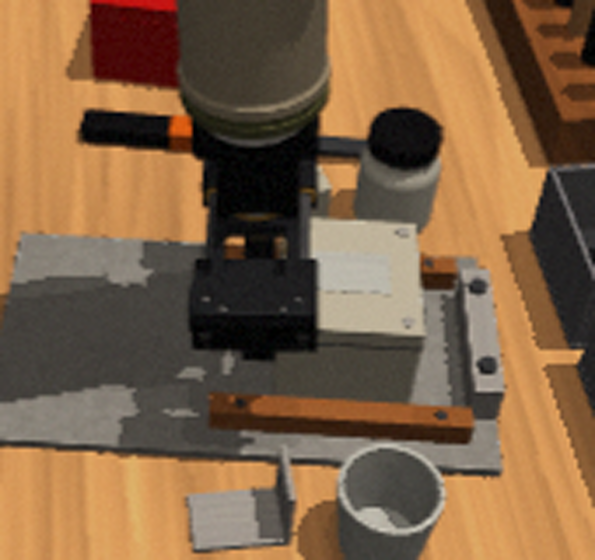

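The case is straight in the lane with its front at about jig x 114, roughly 36 mm short of the stop (crop x 420 against 460). Both rails and the jar are clear.

Emit:
drive_tool --pt "0.02 0 0.0014 0 0 0" --pt "0.04 0 0.0028 0 0 0" --pt "0.06 0 0.0042 0 0 0" --pt "0.075 0 0.0053 0 0 0" --pt "0.085 0 0.006 0 0 0"

```text
time: 8.77
ee_pos: [0.6151, -0.0882, 0.0341]
eef_rot: [0.997, -0.071, 0.035, 0.003]
ft_force: [-6.6, 0.6, 4.3]
width: 0.0564
grip_force: 3.2
```

Emit:
drive_tool --pt "0.006 0 0.0004 0 0 0" --pt "0.012 0 0.0008 0 0 0" --pt "0.017 0 0.0012 0 0 0" --pt "0.022 0 0.0015 0 0 0" --pt "0.022 0 0.0015 0 0 0"

```text
time: 9.18
ee_pos: [0.6216, -0.0892, 0.0341]
eef_rot: [0.997, -0.071, 0.035, 0.003]
ft_force: [-5.0, 0.1, 2.6]
width: 0.0569
grip_force: 2.2
```

Emit:
drive_tool --pt "0.002 0 0.0001 0 0 0" --pt "0.004 0 0.0003 0 0 0" --pt "0.006 0 0.0004 0 0 0" --pt "0.008 0 0.0006 0 0 0" --pt "0.008 0 0.0006 0 0 0"

```text
time: 9.6
ee_pos: [0.6237, -0.0895, 0.0341]
eef_rot: [0.997, -0.071, 0.035, 0.003]
ft_force: [-5.0, 0.5, 4.5]
width: 0.0566
grip_force: 2.8
```

Emit:
drive_tool --pt "0.002 0 0.0001 0 0 0" --pt "0.004 0 0.0003 0 0 0" --pt "0.006 0 0.0004 0 0 0" --pt "0.008 0 0.0006 0 0 0" --pt "0.008 0 0.0006 0 0 0"

```text
time: 10.02
ee_pos: [0.6261, -0.0898, 0.0341]
eef_rot: [0.997, -0.071, 0.035, 0.003]
ft_force: [-5.7, 2.2, 3.9]
width: 0.0566
grip_force: 2.9
```

Emit:
drive_tool --pt "0.002 0 0.0001 0 0 0" --pt "0.004 0 0.0003 0 0 0" --pt "0.006 0 0.0004 0 0 0" --pt "0.006 0 0.0004 0 0 0" --pt "0.006 0 0.0004 0 0 0"

```text
time: 10.43
ee_pos: [0.6279, -0.0901, 0.0341]
eef_rot: [0.997, -0.071, 0.035, 0.003]
ft_force: [-6.1, 0.4, 4.4]
width: 0.057
grip_force: 2.8
```

TCP is at jig x≈50 with no stop force yet, so I continue in small steps.

Emit:
drive_tool --pt "0.002 0 0.0001 0 0 0" --pt "0.004 0 0.0003 0 0 0" --pt "0.006 0 0.0004 0 0 0" --pt "0.006 0 0.0004 0 0 0" --pt "0.006 0 0.0004 0 0 0"

```text
time: 10.85
ee_pos: [0.6295, -0.0903, 0.0341]
eef_rot: [0.997, -0.071, 0.035, 0.003]
ft_force: [-7.5, 0.7, 4.6]
width: 0.0569
grip_force: 3.3
```

```bash
python3 q.py g;python3 - <<'E'
import cv2
a=cv2.imread('pics/side_g.png')[170:260,320:430]
cv2.imwrite('pics/c3.png',cv2.resize(a,None,fx=6,fy=6,interpolation=cv2.INTER_CUBIC))
E
```

```text
side jig 119.2 -2.3 rel yaw 0.4 size [97.  65.9] ext x 86.2 152.4 y -50.9 46.2
[ 0.62951713 -0.09033393  0.03411655] [-6.8  0.6  5.1]
```

View pics/c3.png

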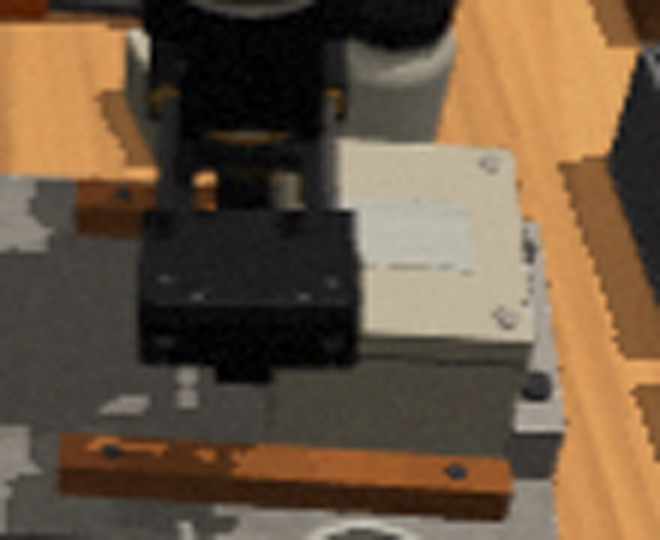

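The lid's front edge (crop x≈520) now sits over the stop's near face, and the force no longer decays at rest. I will confirm contact with a little more press.

Emit:
drive_tool --pt "0.002 0 0.0001 0 0 0" --pt "0.004 0 0.0003 0 0 0" --pt "0.006 0 0.0004 0 0 0" --pt "0.006 0 0.0004 0 0 0" --pt "0.006 0 0.0004 0 0 0"

```text
time: 11.37
ee_pos: [0.6297, -0.0904, 0.034]
eef_rot: [0.997, -0.071, 0.033, 0.003]
ft_force: [-16.4, 0.9, 12.0]
width: 0.0567
grip_force: 7.9
```

Emit:
drive_tool --pt "0.002 0 0.0001 0 0 0" --pt "0.004 0 0.0003 0 0 0" --pt "0.004 0 0.0003 0 0 0" --pt "0.004 0 0.0003 0 0 0" --pt "0.004 0 0.0003 0 0 0"

```text
time: 11.78
ee_pos: [0.6298, -0.0904, 0.034]
eef_rot: [0.997, -0.071, 0.032, 0.003]
ft_force: [-21.5, 3.1, 18.1]
width: 0.0569
grip_force: 11.2
```

The box is seated: force rises to 21 N with no further motion. Backing away.

Emit:
drive_tool --pt "-0.01 0 -0.0007 0 0 0" --pt "-0.02 0 -0.0014 0 0 0" --pt "-0.05 0 -0.0035 0 0 0" --pt "-0.1 0 -0.007 0 0 0" --pt "-0.16 0 -0.0112 0 0 0"

```text
time: 12.2
ee_pos: [0.5853, -0.0839, 0.034]
eef_rot: [0.997, -0.071, 0.036, 0.002]
ft_force: [-0.1, 0.0, 0.5]
width: 0.0564
grip_force: 0.0
```

Emit:
drive_tool --pt "-0.08 0 -0.0056 0 0 0" --pt "-0.18 0 -0.05 0 0 0" --pt "-0.28 0 -0.12 0 0 0" --pt "-0.36 0 -0.2 0 0 0" --pt "-0.4 0 -0.3 0 0 0"

```text
time: 12.62
ee_pos: [0.4567, -0.0658, 0.1142]
eef_rot: [0.997, -0.071, 0.034, 0.003]
ft_force: [1.0, -1.1, -0.7]
width: 0.0568
grip_force: 0.0
```

Emit:
drive_tool --pt "0 0 -0.1 0 0 0" --pt "0 0 -0.2 0 0 0" --pt "0 0.1 -0.2 0 0 0" --pt "0 0.2 -0.2 0 0 0" --pt "0 0.3 -0.2 0 0 0"

```text
time: 13.03
ee_pos: [0.4436, -0.1559, 0.176]
eef_rot: [0.997, -0.07, 0.037, 0.004]
ft_force: [-0.3, -0.2, -0.5]
width: 0.0562
grip_force: 0.0
```

```bash
python3 q.py h
```

```text
top jig 106.8 -0.6 rel yaw -0.1 size [108.9  87.9] ext x 62.8 150.8 y -55.0 53.9
side jig 108.8 -2.4 rel yaw -0.6 size [97.5 87.4] ext x 64.6 152.1 y -50.9 46.6
[ 0.44231875 -0.15951199  0.17505225] [-0.7  1.2 -0.4]
```

View pics/side_h.png

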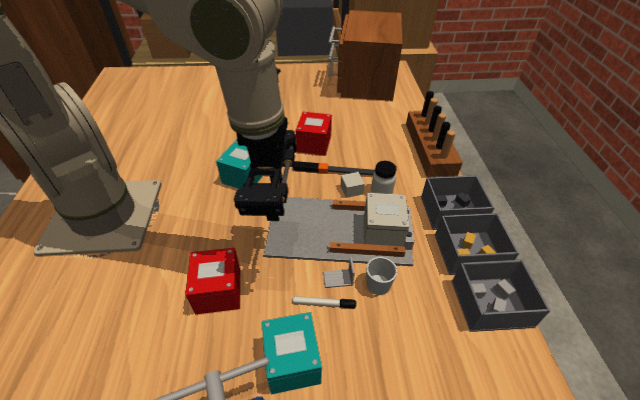

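The case rests at the stop at (387,210), square between the rails. The bystanders are where they were and the robot is clear.

```bash
python3 -c "
from bench import *
print(close_job())"
```

```text
the job is handed in; nothing more can be done
None
```

The case is pushed home against the end stop, within about 0.6° of square by the last camera look and about 1–2 mm off the middle line. I saw no contact with either rail, the robot has backed clear, and the job is handed in (its verdict was not shown).

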